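# Load the next bar and set the saw's speed selector

## Robot

A 6-joint arm with a two-finger parallel gripper is mounted at the origin on the work surface. World frame = base frame: x ahead of the robot, y to its left, z up, the work surface at z = 0. Lengths are in m, angles in degrees, forces in N, time in s.
With the tool pointing down it reaches from about 0.4 to 0.825 m from the base axis. Payload 7 kg.
Tool frame: the origin (TCP) lies at the very end of the fingers, on their centre line; the grasp point (between the pads) lies 19 mm behind it (ctrl.tcp_to_grasp is the distance from the TCP to the grasp point, in m); z points along the fingers, y is the direction in which the jaws open and shut (so a half turn about z gives the same grasp; the last joint's range is limited). The gripper opens to 88 mm and grips with 3 to 60 N. Pads are 19 mm wide; open, the fingers measure 130 mm over their backs; the gripper's body (78 mm by 193 mm) begins 47 mm behind the grasp point.
Start: joints at [87.84, 20.546, 0.682, 0, -70.136, -16.507], TCP at [0.216, 0.639, 0.227] pointing down, gripper open.
Joint ranges: [-176.03, 176.03], [-82.01, 121.73], [-58.28, 71.71], [-173.87, 95.51], [-174.79, -0.11], [-173.66, 173.66]. Speed limits (degrees/s): [136.94, 136.94, 172.46, 180, 180, 180].

## Interface

Orientations are given as [roll, pitch, yaw] about the fixed x, y, z axes, in that order (R = Rz(yaw) Ry(pitch) Rx(roll)).
In Python, from plant import ctrl gives the robot as it stands.
- The arm moves only by the tool jog_arm, never from a script. Its argument "commands" is a list of rows, each an object of numbers: "x", "y", "z": the shift along the tool's x, y, z in cm; "roll": the turn about the tool's z in rad. In form: [{"x": .., "y": .., "z": .., "roll": ..}, ...]. A call has 1 to 12 rows; each row shifts and turns the commanded pose from where the row before left it, along the tool's axes as they then stand; what a row does not reach is not made up. A row lasts 1/10 s, in which the tool goes at most 50 mm and 8.59 degrees, less where a joint would pass 70% of its speed; a pose out of reach is approached as far as the arm can. A call is refused whole if a number of a shift passes 5 or a number of a turn 0.15, either way. A call with a gripper value outside its range is refused whole. "gripper" is the finger opening in cm, from 0 to 8.76, set as the call begins (left out, the last holds). The fingers move at their own pace and stop on an object; the grip force is fixed at half the most. Time passes only in rows, so rows that do not move let the fingers close. It gives the time, the measured TCP pose, the force and the opening at its end, in the units of the state.
- ctrl.get_obs(): the state, without advancing time (a new reading comes with each control period).
- ctrl.snapshot(name): name is "side" or "top" or "wrist"; returns a dict with "image" (480x640x3 uint8, red, green, blue), "mtx" (3x3 intrinsics, pixels), "position" and "orientation" of the camera in the world; the wrist camera has in their place "hand_eye" (4x4, takes a point from camera to tool coordinates, whose origin is the TCP and whose axes are the flange's). Camera axes: x right, y up, looking along -z (the intrinsics and any distortion apply to the point x, -y, -z); pixel columns grow to the right and rows downward; lengths in m; the calibration is good to about 2 mm. A picture is of the moment at which its call begins: read the wrist's pose just before it. There is no depth.
- ctrl.close_job(): hands the job in, once; it reports no verdict.
Trained networks look in the newest picture that a camera, given by its name, has taken for a name from the list of things; names that differ only in an ending like _2 or _b are one class to them, and where a whole thing is asked for, a point or a joint stands for the part that bears it (a point fixed in the world has none). Each returns a list of dicts, best first, with "confidence" (0 to 1); they miss things now and then, are a little off and sometimes report something else, mostly with a low value. They report only what shows in the picture. A call takes as long as a camera call.
- ctrl.search_frame(camera, query): "position" ([column, row] as shares, 0 to 1, of the picture: columns of its width, rows of its height, amid what is visible of it).
- ctrl.regions_of(camera, query): "mask" (480x640 bool, what is visible of it) and "position" ([column, row] as shares, 0 to 1, of the picture: columns of its width, rows of its height, amid what is visible of it).
The state is a dict: "clock": time; "joint_pos": joint angles; "qvel": joint speeds; "tau": joint torques, N m; "tool_pos": TCP position; "orientation": TCP orientation; "force": force on the tool from outside, world axes, zero at the start; "moment": the same for the moment, N m; "opening": finger opening in m.
Only numpy, scipy, OpenCV 4.12 (cv2) and the standard library are available. Lean on these libraries where they do the work, as an engineer would, in place of code of your own. Each camera call takes 0.05 s, during which the arm holds its last target.

## Task

Saw the bar on the cork mat next: first lay it on the sloped loading rest, set down gently, flat on the plate, near the middle and right against the low yellow lip, and let go of it. Then turn the console's selector knob until it clicks in with its pointer at the dot of the same colour as the painted end of that bar. Leave the other two bars and the wrench, hammer and brush where they are.

Things in the scene. Friction and masses are not known exactly. Their poses are not given: they have to be found in the camera images.
- bar_red: loose aluminium bar, 32 x 32 mm, 170 long along its own y, 0.45 kg, 50 mm at its +y end painted red; origin at its centre. Starts on one of the three mats (which one differs from run to run), long axis roughly along world y. Its selector mark is the red dot
- bar_yellow: loose aluminium bar, 32 x 32 mm, 170 long along its own y, 0.45 kg, 50 mm at its +y end painted yellow; origin at its centre. Starts on one of the three mats (which one differs from run to run), long axis roughly along world y. Its selector mark is the yellow dot
- bar_blue: loose aluminium bar, 32 x 32 mm, 170 long along its own y, 0.45 kg, 50 mm at its +y end painted blue; origin at its centre. Starts on one of the three mats (which one differs from run to run), long axis roughly along world y. Its selector mark is the blue dot
- mat_job: light-brown cork mat, fixed, 84 x 200 mm, 3 mm thick, flat on the bench; origin at the centre of its underside. The bar that starts on it is the one to be sawn next. The three mats lie side by side in the row nearest the robot, in any order
- mat_a: black rubber mat, fixed, 84 x 200 mm, 3 mm thick, flat on the bench; origin at the centre of its underside. It carries a bar that is not to be touched
- mat_b: black rubber mat, fixed, 84 x 200 mm, 3 mm thick, flat on the bench; origin at the centre of its underside. It carries the other bar that is not to be touched
- rest_face: sloped steel plate of the loading rest, 90 mm up the slope (x, uphill, away from the robot) by 220 wide (y), tilted 25 degrees to face the robot; z its normal. Origin: middle of its upper surface, about 65 above the bench. Yellow lip along the low edge: 8 thick, 10 higher than the plate, inner face at x = -37. A bar against it has its centre at x = -21, z = 16, long axis along y. No end walls
- console: fixed dark-grey wedge-shaped control box, 170 deep (x) x 190 wide (y), 55 high in front and 153 at the back; its top slopes at 30 degrees facing the robot; origin at the centre of its underside
- selector_grip (a point): point on the axis of the black selector knob on the console's slope, 34 mm above the face. Knob: disc 72 diameter, top 12 above the face; on it a bar grip 72 long, 16 wide, from 12 to 43 above the face. Axes turn with the knob: x along the bar to its pointer end (white stripe), z out of the face along the turning axis, leaning 30 degrees from vertical towards the robot
- selector (a joint): angle of the selector, rad, 0 to 2.094, growing clockwise seen facing the knob. Clicks into six positions 24 degrees apart, each with a 19 mm dot 58 mm from the axis: black 0, black 0.419, red 0.838, yellow 1.257, blue 1.676, green 2.094; 1.047 points straight uphill. Starts at one of the black (off) dots; about 0.1 N m takes it over a click
- wrench: loose steel wrench, 180 long and 38 wide, 8 thick, lying between the console and the rest
- brush: loose bench brush with wooden handle, 200 long, 20 thick, lying at the left
- hammer: loose hammer with wooden handle, 260 long, 26 thick, lying at the right
- rest: the whole green loading rest with its sloped plate: base 130 x 200 mm on the bench; origin at the centre of its underside, below the middle of the plate; x away from the robot

How it is judged:
By the outcome, as a careful person would: the job done as asked, in the order asked, and still so for the second after the job is handed in, with the robot touching nothing.
It also fails if it takes over 56 s, if anything falls off the work surface, if the arm or the gripper's body presses on something with over 40 N, if the wrist force passes 120 N, or if a joint passes its speed limit or range.

## Working session

There is one attempt and no reset: what is moved stays moved. The work goes in short steps, Python scripts to look and compute and a tool call to move; the robot and the scene stay as the last step left them, time stands still between calls to the robot, and variables do not carry over. Pictures are saved under pics/ and viewed, and the job is handed in when it is done.

Besides the shell and the picture viewer there is one more tool, called after "Call:" as name([rows], argument=value, ...), one row to a line, values as JSON. jog_arm: Moves the arm, as the interface text tells. Its arguments: {"type":"object","properties":{"commands":{"type":"array"},"gripper":{"type":"number"}},"required":["commands"]}

```bash
mkdir -p pics; ls
cat > h.py <<'E'
import numpy as np, cv2
from scipy.spatial.transform import Rotation as R
from plant import ctrl
def save(s,n): cv2.imwrite('pics/'+n+'.png', cv2.cvtColor(s['image'],cv2.COLOR_RGB2BGR))
E
python3 - <<'E'
from h import *
o=ctrl.get_obs(); print({k:np.round(v,3) for k,v in o.items()})
for c in ['top','side','wrist']:
    s=ctrl.snapshot(c); save(s,c+'0'); print(c,{k:(np.round(v,4).tolist() if not isinstance(v,(dict,str)) else v) for k,v in s.items() if k!='image'})
    for q in ['bar_red','bar_yellow','bar_blue','mat_job','rest_face','console','selector_grip','wrench']:
        print(q,[(round(d['confidence'],2),np.round(np.array(d['position'])*[640,480],1).tolist()) for d in ctrl.search_frame(c,q)][:3])
E
```

```text
pics
{'clock': np.float64(0.0), 'joint_pos': array([ 8.7840e+01,  2.0590e+01,  6.3400e-01, -1.9000e-02, -7.0135e+01,
       -1.6507e+01]), 'qvel': array([ 0.101, -0.031,  0.097, -0.019, -0.146, -0.045]), 'tau': array([ 0.0000e+00, -5.8273e+01,  2.9306e+01,  6.9970e+00,  7.0000e-03,
       -0.0000e+00]), 'tool_pos': array([0.216, 0.639, 0.226]), 'orientation': array([ 1.79907e+02, -9.00000e-03, -1.86730e+01]), 'force': array([ 0.247, -1.265,  0.614]), 'moment': array([-0.062, -0.024,  0.006]), 'opening': np.float64(0.087)}
top {'mtx': [[451.329, 0.0, 322.9926], [0.0, 451.329, 238.1024], [0.0, 0.0, 1.0]], 'position': [0.4601, -0.0185, 1.2904], 'orientation': [4.9722, -0.05, -91.2789]}
bar_red [(0.67, [238.5, 214.4]), (0.58, [406.1, 277.9])]
bar_yellow [(0.72, [405.2, 278.9]), (0.61, [313.5, 273.8])]
bar_blue [(0.98, [225.7, 280.6]), (0.24, [239.8, 205.0])]
mat_job []
rest_face [(0.97, [386.6, 211.2]), (0.61, [237.9, 214.2])]
console [(0.69, [237.0, 207.8])]
selector_grip [(0.83, [237.2, 214.1])]
wrench [(0.57, [314.7, 209.8])]
side {'mtx': [[484.557, 0.0, 318.8665], [0.0, 484.557, 236.2055], [0.0, 0.0, 1.0]], 'position': [0.3809, -1.1925, 0.766], 'orientation': [60.57, 0.2683, -8.5508]}
bar_red [(0.97, [286.8, 313.4])]
bar_yellow [(0.82, [284.8, 259.4])]
bar_blue [(0.85, [280.4, 220.7])]
mat_job [(0.59, [288.5, 265.3])]
rest_face [(0.76, [355.8, 284.6]), (0.27, [273.1, 233.6])]
console [(0.75, [340.3, 211.3]), (0.64, [337.0, 258.7])]
selector_grip [(0.54, [329.6, 199.9])]
wrench [(0.7, [332.9, 256.4])]
wrist {'mtx': [[348.4482, 0.0, 315.4329], [0.0, 348.4482, 240.7858], [0.0, 0.0, 1.0]], 'hand_eye': [[-0.0006, 0.9601, 0.2797, 0.0752], [1.0, 0.0005, 0.0003, 0.0008], [0.0001, 0.2797, -0.9601, -0.1581], [0.0, 0.0, 0.0, 1.0]]}
bar_red []
bar_yellow []
bar_blue []
mat_job []
rest_face []
console []
selector_grip []
wrench []
```

View pics/top0.png

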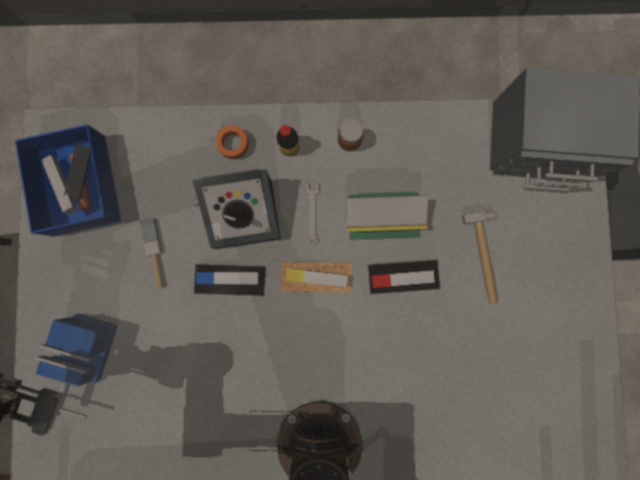

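View pics/side0.png

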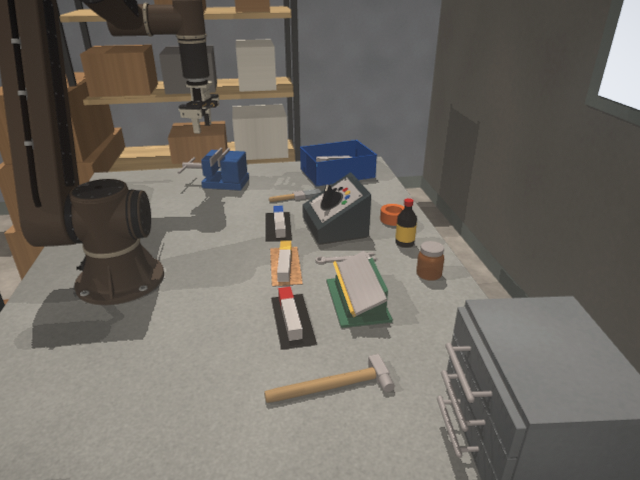

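The top view shows the yellow-ended bar on the cork mat at about (317,277), rest at (387,215) and knob at (238,213). The side view agrees. Next I'll measure from an enlarged top view.

```bash
cat >> h.py <<'E'
def ray(s,px):
    u=cv2.undistortPoints(np.array([[px]],float),s['mtx'],np.array(s['dist']) if 'dist' in s else None)[0,0]
    d=np.array([u[0],-u[1],-1.])
    M=R.from_euler('xyz',s['orientation'],degrees=True).as_matrix()
    return np.array(s['position']),M@d
def atz(s,px,z):
    p,d=ray(s,px); return p+d*(z-p[2])/d[2]
def proj(s,P):
    M=R.from_euler('xyz',s['orientation'],degrees=True).as_matrix()
    q=M.T@(np.array(P)-s['position']); q=np.array([q[0],-q[1],-q[2]]); m=np.array(s['mtx'])
    return (m@q/q[2])[:2]
def wristpose(s,o):
    T=np.eye(4);T[:3,:3]=R.from_euler('xyz',o['orientation'],degrees=True).as_matrix();T[:3,3]=o['tool_pos']
    C=T@np.array(s['hand_eye']); s['position']=C[:3,3]; s['orientation']=R.from_matrix(C[:3,:3]).as_euler('xyz',degrees=True); return s
E
python3 - <<'E'
from h import *
s=ctrl.snapshot('top')
import pickle; pickle.dump(s,open('top0.pkl','wb'))
print(s.keys())
im=cv2.cvtColor(s['image'],cv2.COLOR_RGB2BGR)
cv2.imwrite('pics/topA.png',cv2.resize(im[165:305,185:295],None,fx=5,fy=5,interpolation=cv2.INTER_CUBIC)[:600])
cv2.imwrite('pics/topB.png',cv2.resize(im[180:300,275:435],None,fx=5,fy=5,interpolation=cv2.INTER_CUBIC))
for q in ['bar_yellow','rest_face','console','selector_grip','mat_job','bar_blue','bar_red']:
    for d in ctrl.regions_of('top',q)[:2]:
        m=d['mask'].astype(np.uint8); c=np.argwhere(m)[:,::-1].astype(np.float32)
        if len(c)>5: print(q,round(d['confidence'],2),len(c),cv2.minAreaRect(c))
E
```

```text
dict_keys(['image', 'mtx', 'position', 'orientation'])
bar_yellow 0.71 693 ((315.7821960449219, 277.67822265625), (61.393798828125, 12.338460922241211), 5.710593223571777)
rest_face 0.8 2682 ((385.9883117675781, 213.15037536621094), (33.41477584838867, 80.98835754394531), 88.09085083007812)
console 0.7 5385 ((235.07986450195312, 209.09173583984375), (73.9733657836914, 79.42108917236328), 81.4163818359375)
selector_grip 0.87 605 ((236.5, 214.5), (25.0, 29.0), 90.0)
mat_job 0.87 1292 ((315.4942321777344, 277.29400634765625), (69.53565979003906, 29.464923858642578), 1.123302698135376)
mat_job 0.4 729 ((227.5, 279.0), (12.0, 63.0), 90.0)
bar_blue 0.73 734 ((227.0, 279.0), (12.0, 62.0), 90.0)
bar_red 0.62 647 ((401.538818359375, 279.5335388183594), (11.188630104064941, 61.419593811035156), 85.84036254882812)
```

View pics/topA.png

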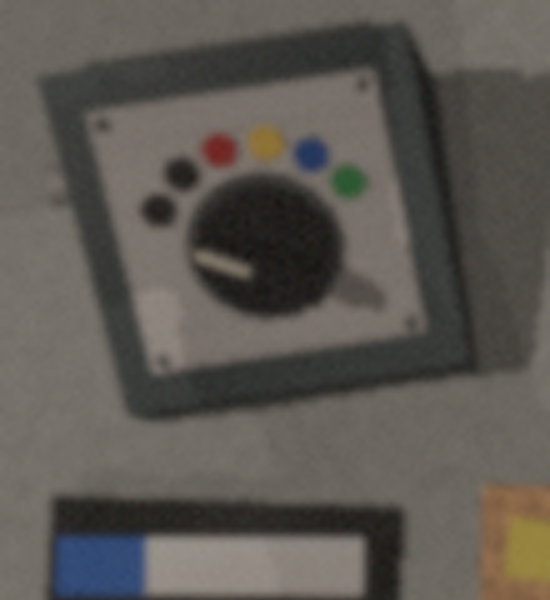

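View pics/topB.png

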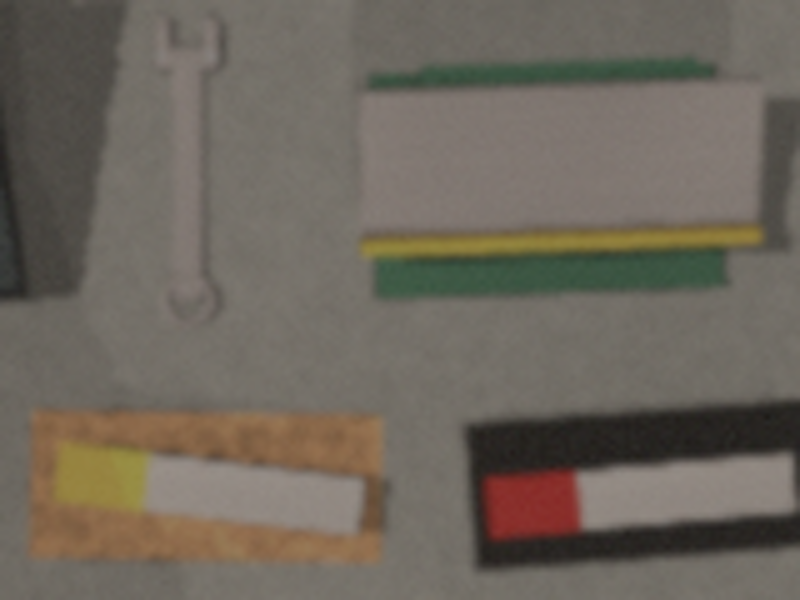

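```bash
cat > fit.py <<'E'
from h import *
import pickle
from scipy.optimize import least_squares
s=pickle.load(open('top0.pkl','rb'))
A=lambda c:(np.array(c,float)+.5)/5-.5+[185,165]
B=lambda c:(np.array(c,float)+.5)/5-.5+[275,180]
def Rz(a): return R.from_euler('z',a).as_matrix()
# bar
px=B([(57,440),(364,478),(358,535),(55,503)])
P=np.array([atz(s,p,.035) for p in px]); print('bar corners',P.round(4).tolist(),'L',np.linalg.norm(P[0]-P[1]),np.linalg.norm(P[3]-P[2]),'W',np.linalg.norm(P[0]-P[3]),np.linalg.norm(P[1]-P[2]))
loc=np.array([(.016,.085,.035),(.016,-.085,.035),(-.016,-.085,.035),(-.016,.085,.035)])
f=lambda v:np.ravel([proj(s,Rz(v[2])@l+[v[0],v[1],0])-p for l,p in zip(loc,px)])
r=least_squares(f,[.4,0,0]);print('bar',r.x,np.degrees(r.x[2]),r.fun.round(2))
# rest
px=B([(362,93),(762,80),(764,243),(362,258)])
t=R.from_euler('y',-25,degrees=True).as_matrix()
loc=np.array([(.045,.11,0),(.045,-.11,0),(-.045,-.11,.01),(-.045,.11,.01)])@t.T+[0,0,.065]
r=least_squares(f,[.5,-.1,0]);print('rest',r.x,np.degrees(r.x[2]),r.fun.round(2))
q=r.x; T=Rz(q[2])@t; c=np.array([q[0],q[1],.065])
print('bar target centre',c+T@[-.021,0,.016])
# console
px=A([(40,78),(402,22),(472,372),(130,415)])
loc=np.array([(.085,.095,.153),(.085,-.095,.153),(-.085,-.095,.055),(-.085,.095,.055)])
r=least_squares(f,[.5,.2,.1]);print('console',r.x,np.degrees(r.x[2]),r.fun.round(2))
w=r.x
px=A([(159,210),(181,174),(220,150),(266,142),(312,154),(349,182)])
ang=np.array([0,.419,.838,1.257,1.676,2.094])-1.047
t=R.from_euler('y',-30,degrees=True).as_matrix()
def g(v):
    return np.ravel([proj(s,[w[0],w[1],.104]+Rz(v[2])@t@[v[0]+.058*np.cos(a),v[1]-.058*np.sin(a),0])-p for a,p in zip(ang,px)])
r=least_squares(g,[0,0,w[2]]);print('knob in face',r.x,np.degrees(r.x[2]),r.fun.round(2))
v=r.x;K=Rz(v[2])@t; o=np.array([w[0],w[1],.104])+K@[v[0],v[1],0]
print('axis pt face',o,'grip pt',o+K@[0,0,.034],'axis',K[:,2])
e=A((200,258));i=A((250,271))
print('pointer px',e,i)
for a in ang: print(a+1.047,proj(s,o+K@[.034*np.cos(a),-.034*np.sin(a),.043]))
print('c',proj(s,o+K@[0,0,.043]))
E
python3 fit.py
```

```text
bar corners [[0.4894, 0.0824, 0.035], [0.4646, -0.0874, 0.035], [0.4332, -0.0833, 0.035], [0.4546, 0.0841, 0.035]] L 0.17165123381019182 0.16867554070832316 W 0.034838258125498525 0.031620731729317036
bar [ 0.46046492 -0.00105242 -0.13441899] -7.701640639654867 [ 0.51  0.6  -0.   -0.12 -0.04  0.01 -0.46 -0.49]
rest [ 0.63205656 -0.19837473  0.01391685] 0.7973766135861086 [-0.53  0.22  0.71 -0.08 -0.38 -0.01  0.19 -0.14]
bar target centre [ 0.6062647  -0.19873369  0.07062594]
console [0.64284954 0.20422765 0.12612449] 7.226400696267245 [-0.33 -0.05  0.88  0.36 -0.18 -0.97 -0.41  0.63]
knob in face [-0.01066966  0.00061377  0.12871823] 7.375011478656882 [ 0.1  -0.03  0.24 -0.09 -0.03 -0.05 -0.06  0.19 -0.13  0.06 -0.12 -0.1 ]
axis pt face [0.63360699 0.20365024 0.09866517] grip pt [0.61674763 0.20146807 0.12811003] axis [-0.49586362 -0.06418154  0.8660254 ]
pointer px [224.6 216.2] [234.6 218.8]
0.0 [223.31570082 215.65829851]
0.41900000000000004 [226.07616118 211.32420905]
0.838 [230.61239086 208.48652905]
1.257 [236.12202449 207.66166993]
1.676 [241.61860557 208.99625842]
2.094 [246.11590364 212.22953   ]
c [236.12459973 220.00975072]
```

The fits are consistent: the bar's L and W match and residuals are under 1 px. The pointer is at black 0 and the target is yellow. I'll move above the bar and turn the jaws across it (yaw -97.7).

Call:
jog_arm([
  {"x": 2.7,"y": 3.3},
  {"x": 2.7,"y": 3.3},
  {"x": 2.7,"y": 3.3},
  {"x": 2.7,"y": 3.3},
  {"x": 2.7,"y": 3.3},
  {"x": 2.7,"y": 3.3},
  {"x": 2.7,"y": 3.3},
  {"x": 2.7,"y": 3.3},
  {"x": 2.7,"y": 3.3},
  {"x": 2.7,"y": 3.3},
  {"x": 2.7,"y": 3.3},
  {"x": 2.7,"y": 3.3},
])

```text
validation failed for argument at $.co...
```

Call:
jog_arm([
  {"x": 2.7,"y": 3.3},
  {"x": 2.7,"y": 3.3},
  {"x": 2.7,"y": 3.3},
  {"x": 2.7,"y": 3.3},
  {"roll": 0.14},
  {"roll": 0.14},
  {"roll": 0.14},
  {"roll": 0.14},
  {"roll": 0.14},
  {"roll": 0.14},
  {"roll": 0.14},
  {"roll": 0.14},
])

```text
validation failed for argument at $.co...
```

Call:
jog_arm([
  {"roll": 0.14},
  {"roll": 0.12},
  {"x": 0},
  {"x": 0},
], gripper=6)

```text
validation failed for argument at $.co...
```

Run:
```python
from h import *
o=ctrl.get_obs(); print({k:np.round(v,3) for k,v in o.items()})
s=wristpose(ctrl.snapshot('wrist'),o); save(s,'w1')
import pickle; pickle.dump(s,open('w1.pkl','wb'))
for q in ['bar_yellow','mat_job']:
    print(q,[(round(d['confidence'],2),np.round(np.array(d['position'])*[640,480],1).tolist()) for d in ctrl.search_frame('wrist',q)][:3])
a=-7.7
for l in [(.016,.085),(.016,-.085),(-.016,-.085),(-.016,.085)]:
    P=R.from_euler('z',a,degrees=True).apply([*l,.035])+[.4605,-.001,0]; print('pred',proj(s,P).round(1))
```

```text
{'clock': np.float64(1.75), 'joint_pos': array([ 87.837,  20.545,   0.681,  -0.   , -70.136, -16.506]), 'qvel': array([ 0.05 , -0.027, -0.024, -0.049, -0.077,  0.029]), 'tau': array([-1.0000e-03, -5.8238e+01,  2.9331e+01,  7.0030e+00,  1.3000e-02,
       -0.0000e+00]), 'tool_pos': array([0.216, 0.639, 0.227]), 'orientation': array([180.   ,   0.   , -18.669]), 'force': array([-0.372,  0.826, -0.23 ]), 'moment': array([ 0.019, -0.034,  0.035]), 'opening': np.float64(0.088)}
bar_yellow []
mat_job []
pred [ 970.4 -419.4]
pred [1254.6 -494.1]
pred [1228.5 -421.7]
pred [ 955.5 -352.4]
```

View pics/w1.png

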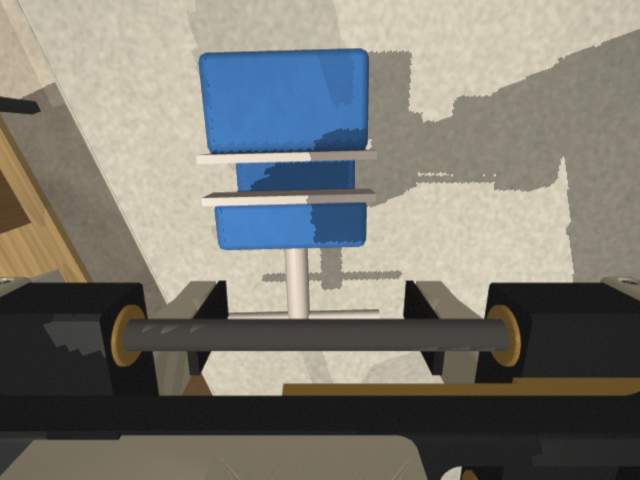

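The calls were refused; each row probably needs all four keys, so I'll include them all.

Call:
jog_arm([
  {"x": 2.7,"y": 3.3,"z": 0,"roll": 0},
  {"x": 2.7,"y": 3.3,"z": 0,"roll": 0},
  {"x": 2.7,"y": 3.3,"z": 0,"roll": 0},
  {"x": 2.7,"y": 3.3,"z": 0,"roll": 0},
  {"x": 2.7,"y": 3.3,"z": 0,"roll": 0},
  {"x": 2.7,"y": 3.3,"z": 0,"roll": 0},
  {"x": 2.7,"y": 3.3,"z": 0,"roll": 0},
  {"x": 2.7,"y": 3.3,"z": 0,"roll": 0},
  {"x": 2.7,"y": 3.3,"z": 0,"roll": 0},
  {"x": 2.7,"y": 3.3,"z": 0,"roll": 0},
  {"x": 2.7,"y": 3.3,"z": 0,"roll": 0},
  {"x": 2.7,"y": 3.3,"z": 0,"roll": 0},
])

```text
clock: 3.1
tool_pos: [0.3966, 0.159, 0.227]
orientation: [-179.9, -0.0, -18.6]
force: [1.7, 1.0, 0.1]
opening: 0.088
```

Call:
jog_arm([
  {"x": 2.8,"y": 3.3,"z": 0,"roll": 0},
  {"x": 2.8,"y": 3.3,"z": 0,"roll": 0},
  {"x": 2.8,"y": 3.3,"z": 0,"roll": 0},
  {"x": 2.8,"y": 3.3,"z": 0,"roll": 0},
  {"x": 0,"y": 0,"z": 0,"roll": 0.14},
  {"x": 0,"y": 0,"z": 0,"roll": 0.14},
  {"x": 0,"y": 0,"z": 0,"roll": 0.14},
  {"x": 0,"y": 0,"z": 0,"roll": 0.14},
  {"x": 0,"y": 0,"z": 0,"roll": 0.14},
  {"x": 0,"y": 0,"z": 0,"roll": 0.14},
  {"x": 0,"y": 0,"z": 0,"roll": 0.14},
  {"x": 0,"y": 0,"z": 0,"roll": 0.14},
], gripper=6)

```text
clock: 4.3
tool_pos: [0.4601, -0.0003, 0.2267]
orientation: [-180.0, 0.0, -83.2]
force: [0.3, -0.2, 0.4]
opening: 0.0599
```

Call:
jog_arm([
  {"x": 0,"y": 0,"z": 0,"roll": 0.14},
  {"x": 0,"y": 0,"z": 0,"roll": 0.12},
  {"x": 0,"y": 0,"z": 0,"roll": 0},
  {"x": 0,"y": 0,"z": 0,"roll": 0},
])

```text
clock: 4.7
tool_pos: [0.4602, -0.0003, 0.2267]
orientation: [-180.0, 0.0, -97.5]
force: [-0.8, 0.0, -0.2]
opening: 0.0601
```

Run:
```python
from h import *
o=ctrl.get_obs(); print({k:np.round(v,4) for k,v in o.items()})
s=wristpose(ctrl.snapshot('wrist'),o); save(s,'w2')
import pickle; pickle.dump(s,open('w2.pkl','wb'))
for q in ['bar_yellow','mat_job']:
    print(q,[(round(d['confidence'],2),np.round(np.array(d['position'])*[640,480],1).tolist()) for d in ctrl.search_frame('wrist',q)][:3])
a=-7.7
for l in [(.016,.085),(.016,-.085),(-.016,-.085),(-.016,.085)]:
    P=R.from_euler('z',a,degrees=True).apply([*l,.035])+[.4605,-.001,0]; print('pred',proj(s,P).round(1))
```

```text
{'clock': np.float64(4.7), 'joint_pos': array([ 2.45968e+01, -2.03700e-01, -2.51666e+01,  5.00000e-04,
       -6.50173e+01, -3.21281e+01]), 'qvel': array([ 0.0264,  0.0342, -0.1313,  0.0713,  0.031 ,  0.153 ]), 'tau': array([-6.50000e-03, -2.79648e+01,  2.82369e+01,  6.74470e+00,
       -1.39000e-02, -2.76000e-01]), 'tool_pos': array([ 4.602e-01, -3.000e-04,  2.267e-01]), 'orientation': array([-1.799831e+02,  1.010000e-02, -9.753100e+01]), 'force': array([-0.7968,  0.0468, -0.1696]), 'moment': array([ 0.0654, -0.0207,  0.0152]), 'opening': np.float64(0.0601)}
bar_yellow [(0.6, [318.2, 204.6]), (0.26, [283.1, 31.1])]
mat_job [(0.78, [298.7, 195.1])]
pred [299.9 292.2]
pred [298.1 128.9]
pred [331.6 129. ]
pred [329.2 292.2]
```

View pics/w2.png

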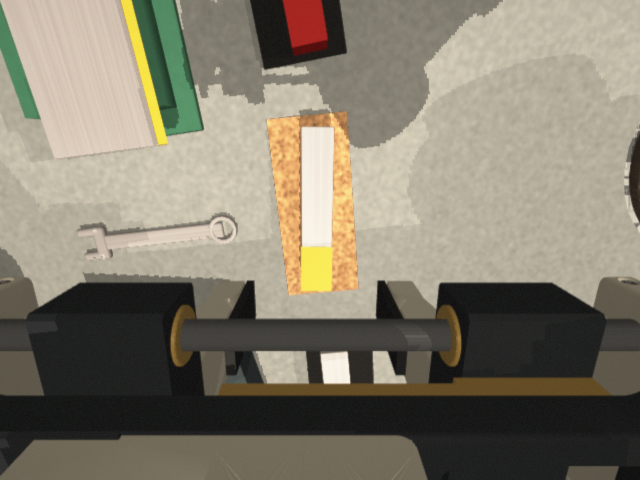

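Call:
jog_arm([
  {"x": 0,"y": 0.15,"z": 4,"roll": 0},
  {"x": 0,"y": 0,"z": 4,"roll": 0},
  {"x": 0,"y": 0,"z": 4,"roll": 0},
  {"x": 0,"y": 0,"z": 4,"roll": 0},
  {"x": 0,"y": 0,"z": 3,"roll": 0},
  {"x": 0,"y": 0,"z": 1.8,"roll": 0},
  {"x": 0,"y": 0,"z": 0,"roll": 0},
])

```text
clock: 5.55
tool_pos: [0.4569, -0.0008, 0.0164]
orientation: [179.7, -0.1, -97.7]
force: [-0.3, -0.1, 0.4]
opening: 0.06
```

Call:
jog_arm([
  {"x": 0,"y": 0,"z": 0,"roll": 0},
  {"x": 0,"y": 0,"z": 0,"roll": 0},
  {"x": 0,"y": 0,"z": 0,"roll": 0},
  {"x": 0,"y": 0,"z": 0,"roll": 0},
  {"x": 0,"y": 0,"z": 0,"roll": 0},
  {"x": 0,"y": 0,"z": 0,"roll": 0},
], gripper=2)

```text
clock: 6.15
tool_pos: [0.4592, 0.0001, 0.0194]
orientation: [-179.9, 0.0, -97.7]
force: [-1.6, 0.6, 7.7]
opening: 0.0315
```

Call:
jog_arm([
  {"x": 0,"y": 0,"z": -0.5,"roll": 0},
  {"x": 0,"y": 0,"z": -1.5,"roll": 0},
  {"x": 0,"y": 0,"z": -3,"roll": 0},
  {"x": 0,"y": 0,"z": -4,"roll": 0},
  {"x": 0,"y": 0,"z": -4,"roll": 0},
  {"x": 0,"y": 0,"z": -2,"roll": 0},
  {"x": 0,"y": 0,"z": 0,"roll": 0},
])

```text
clock: 6.85
tool_pos: [0.4598, 0.0004, 0.1713]
orientation: [-179.7, 0.2, -97.7]
force: [0.5, -0.1, -5.6]
opening: 0.0317
```

Run:
```python
from h import *
o=ctrl.get_obs(); print({k:np.round(v,4) for k,v in o.items()})
s=wristpose(ctrl.snapshot('wrist'),o); save(s,'w3')
import pickle; pickle.dump(s,open('w3.pkl','wb'))
```

```text
{'clock': np.float64(6.85), 'joint_pos': array([ 2.47088e+01,  2.45240e+00, -3.02584e+01,  9.90000e-03,
       -5.69816e+01, -3.24400e+01]), 'qvel': array([ 0.0066,  2.9336, -3.9062, -1.4572,  3.6603, -0.0072]), 'tau': array([-1.42000e-01, -3.32619e+01,  2.87919e+01,  7.22500e+00,
       -9.88900e-01, -6.10000e-03]), 'tool_pos': array([4.598e-01, 4.000e-04, 1.713e-01]), 'orientation': array([-1.797359e+02,  1.580000e-01, -9.772550e+01]), 'force': array([ 0.5244, -0.1199, -5.5641]), 'moment': array([ 0.1907, -0.2129,  0.0076]), 'opening': np.float64(0.0317)}
```

View pics/w3.png

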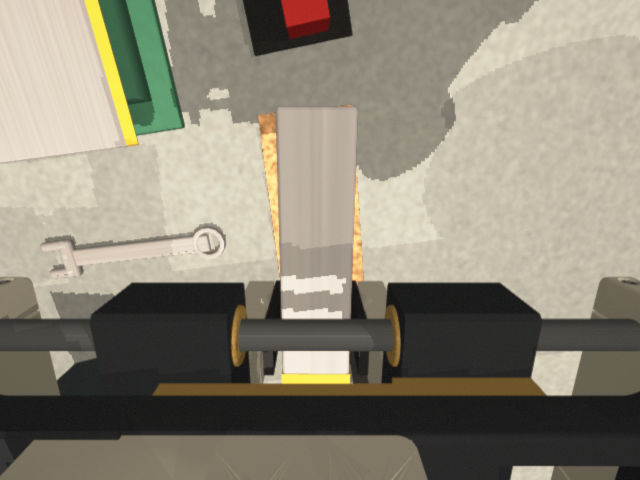

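Call:
jog_arm([
  {"x": 0,"y": 0,"z": -1,"roll": -0.074},
  {"x": 0,"y": 0,"z": -1,"roll": -0.074},
  {"x": 1,"y": -2,"z": -1,"roll": 0},
  {"x": 1,"y": -2,"z": -1,"roll": 0},
  {"x": 1,"y": -2,"z": -1,"roll": 0},
  {"x": 1,"y": -2,"z": 0,"roll": 0},
  {"x": 1,"y": -2,"z": 0,"roll": 0},
  {"x": 0,"y": 0,"z": 0,"roll": 0},
  {"x": 0,"y": 0,"z": 0,"roll": 0},
])

```text
clock: 7.8
tool_pos: [0.5578, -0.0491, 0.2155]
orientation: [179.7, -0.0, -89.3]
force: [-0.5, 0.2, -5.5]
opening: 0.0321
```

Run:
```python
from h import *
o=ctrl.get_obs(); print({k:np.round(v,4) for k,v in o.items()})
s=wristpose(ctrl.snapshot('wrist'),o); save(s,'w4')
import pickle; pickle.dump(s,open('w4.pkl','wb'))
T=R.from_euler('z',.8,degrees=True).as_matrix()@R.from_euler('y',-25,degrees=True).as_matrix()
for l in [(.045,.11,0),(.045,-.11,0),(-.045,-.11,.01),(-.045,.11,.01),(-.037,.11,.01),(-.037,-.11,.01)]:
    print(l,proj(s,T@l+[.632,-.1984,.065]).round(1))
```

```text
{'clock': np.float64(7.8), 'joint_pos': array([ 1.49604e+01,  1.03994e+01, -1.47191e+01, -6.34000e-02,
       -6.51865e+01, -1.42647e+01]), 'qvel': array([ 0.692 , -1.6593, -0.3796,  0.1058, -0.4766, -0.1332]), 'tau': array([ -0.3632, -45.3554,  31.3347,   7.9196,   0.1393,   0.0595]), 'tool_pos': array([ 0.5578, -0.0491,  0.2155]), 'orientation': array([ 1.796902e+02, -1.950000e-02, -8.933100e+01]), 'force': array([-0.4777,  0.1905, -5.4828]), 'moment': array([ 0.109 , -0.0261,  0.0187]), 'opening': np.float64(0.0321)}
(0.045, 0.11, 0) [177.1 184.9]
(0.045, -0.11, 0) [ 138.4 -155.8]
(-0.045, -0.11, 0.01) [ 275.4 -123.5]
(-0.045, 0.11, 0.01) [283.9 180.6]
(-0.037, 0.11, 0.01) [275.5 181. ]
(-0.037, -0.11, 0.01) [ 264.8 -126.9]
```

View pics/w4.png

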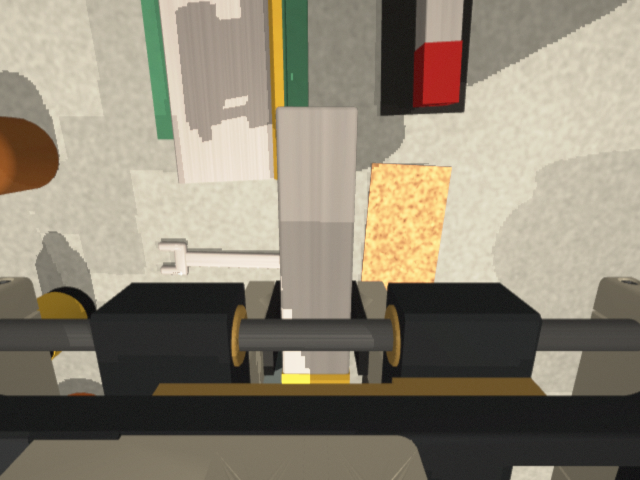

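Call:
jog_arm([
  {"x": 3.0,"y": -1.1,"z": 0,"roll": 0},
  {"x": 3.0,"y": -1.1,"z": 0,"roll": 0},
  {"x": 3.0,"y": -1.1,"z": 0,"roll": 0},
  {"x": 3.0,"y": -1.1,"z": 0,"roll": 0},
  {"x": 3.1,"y": -1.2,"z": 0,"roll": 0},
  {"x": 0,"y": 0,"z": 3,"roll": 0},
  {"x": 0,"y": 0,"z": 3,"roll": 0},
  {"x": 0,"y": 0,"z": 3,"roll": 0},
  {"x": 0,"y": 0,"z": 2,"roll": 0},
  {"x": 0,"y": 0,"z": 0.5,"roll": 0},
  {"x": 0,"y": 0,"z": 0,"roll": 0},
  {"x": 0,"y": 0,"z": 0,"roll": 0},
])

```text
clock: 9.05
tool_pos: [0.6179, -0.1989, 0.1048]
orientation: [-179.9, -0.0, -89.2]
force: [-1.1, 0.4, -5.7]
opening: 0.0315
```

Run:
```python
from h import *
o=ctrl.get_obs(); print({k:np.round(v,4) for k,v in o.items() if k in('tool_pos','orientation','force','clock')})
s=ctrl.snapshot('side'); save(s,'s5'); 
im=cv2.cvtColor(s['image'],cv2.COLOR_RGB2BGR)
cv2.imwrite('pics/s5c.png',cv2.resize(im[180:340,280:440],None,fx=3.7,fy=3.7,interpolation=cv2.INTER_CUBIC))
```

```text
{'clock': np.float64(9.05), 'tool_pos': array([ 0.6179, -0.1989,  0.1048]), 'orientation': array([-1.799087e+02, -2.430000e-02, -8.921480e+01]), 'force': array([-1.0595,  0.3625, -5.6586])}
```

View pics/s5c.png

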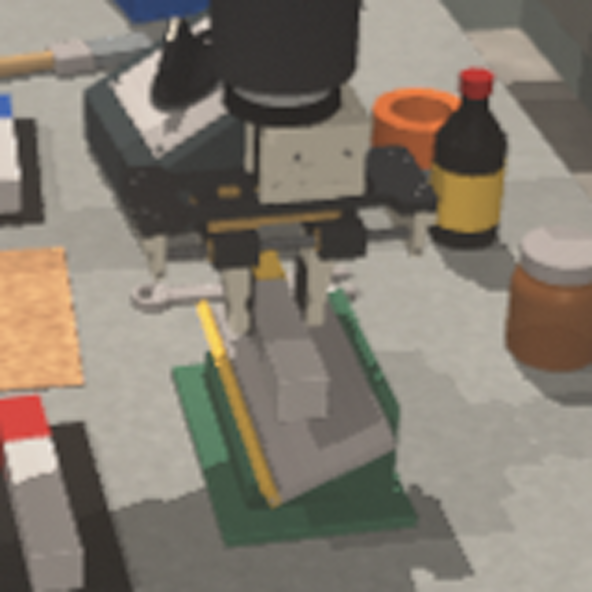

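The side view shows the bar held level just above the plate, with the lip to its left. I'll lower it to contact in small steps.

Call:
jog_arm([
  {"x": 0.1,"y": 0.25,"z": 1,"roll": 0},
  {"x": 0,"y": 0,"z": 0.8,"roll": 0},
  {"x": 0,"y": 0,"z": 0,"roll": 0},
  {"x": 0,"y": 0,"z": 0,"roll": 0},
  {"x": 0,"y": 0,"z": 0,"roll": 0},
])

```text
clock: 9.6
tool_pos: [0.615, -0.2002, 0.0857]
orientation: [-180.0, -0.0, -89.3]
force: [0.2, 0.2, -5.3]
opening: 0.0318
```

Call:
jog_arm([
  {"x": 0,"y": 0,"z": 0.1,"roll": 0},
  {"x": 0,"y": 0,"z": 0.1,"roll": 0},
  {"x": 0,"y": 0,"z": 0,"roll": 0},
])

```text
clock: 9.9
tool_pos: [0.6147, -0.2001, 0.0835]
orientation: [180.0, 0.0, -89.3]
force: [-0.8, 0.6, -5.9]
opening: 0.0319
```

Call:
jog_arm([
  {"x": 0,"y": 0,"z": 0.1,"roll": 0},
  {"x": 0,"y": 0,"z": 0.1,"roll": 0},
  {"x": 0,"y": 0,"z": 0,"roll": 0},
])

```text
clock: 10.2
tool_pos: [0.6146, -0.2001, 0.0813]
orientation: [180.0, 0.0, -89.3]
force: [0.3, -0.9, -4.5]
opening: 0.0314
```

Call:
jog_arm([
  {"x": 0,"y": 0,"z": 0.05,"roll": 0},
  {"x": 0,"y": 0,"z": 0.05,"roll": 0},
  {"x": 0,"y": 0,"z": 0,"roll": 0},
])

```text
clock: 10.5
tool_pos: [0.6148, -0.2002, 0.0811]
orientation: [-180.0, -0.0, -89.2]
force: [-2.6, 0.5, 0.8]
opening: 0.0321
```

Call:
jog_arm([
  {"x": 0,"y": 0,"z": 0.05,"roll": 0},
  {"x": 0,"y": 0,"z": 0,"roll": 0},
])

```text
clock: 10.7
tool_pos: [0.6148, -0.2001, 0.0811]
orientation: [-180.0, -0.0, -89.2]
force: [-4.8, 2.0, 5.1]
opening: 0.0316
```

Contact came at z=0.081, as predicted. I'll open in small steps so the bar tips down gently against the downhill finger.

Call:
jog_arm([
  {"x": 0,"y": 0,"z": -0.05,"roll": 0},
  {"x": 0,"y": 0,"z": 0,"roll": 0},
], gripper=3.4)

```text
clock: 10.9
tool_pos: [0.6148, -0.2002, 0.0807]
orientation: [-180.0, -0.0, -89.3]
force: [-1.9, -0.7, -0.6]
opening: 0.0339
```

Call:
jog_arm([
  {"x": 0,"y": 0.1,"z": 0,"roll": 0},
  {"x": 0,"y": 0,"z": 0,"roll": 0},
], gripper=3.6)

```text
clock: 11.1
tool_pos: [0.6135, -0.2002, 0.0803]
orientation: [180.0, -0.0, -89.3]
force: [-1.5, -0.2, -0.7]
opening: 0.0358
```

Call:
jog_arm([
  {"x": 0,"y": 0.1,"z": 0,"roll": 0},
  {"x": 0,"y": 0,"z": 0,"roll": 0},
], gripper=3.8)

```text
clock: 11.3
tool_pos: [0.6124, -0.2001, 0.0804]
orientation: [180.0, 0.0, -89.3]
force: [-1.9, -0.7, -2.0]
opening: 0.0374
```

```bash
cat > side.py <<'E'
from h import *
import sys
o=ctrl.get_obs(); print({k:np.round(v,4) for k,v in o.items() if k in('tool_pos','orientation','force','clock','opening')})
s=ctrl.snapshot('side')
im=cv2.cvtColor(s['image'],cv2.COLOR_RGB2BGR)
cv2.imwrite('pics/%s.png'%sys.argv[1],cv2.resize(im[230:330,310:410],None,fx=6,fy=6,interpolation=cv2.INTER_CUBIC))
E
python3 side.py s6
```

```text
{'clock': np.float64(11.3), 'tool_pos': array([ 0.6124, -0.2001,  0.0804]), 'orientation': array([ 1.799713e+02,  3.300000e-03, -8.926130e+01]), 'force': array([-1.8573, -0.6717, -2.0111]), 'opening': np.float64(0.0374)}
```

View pics/s6.png

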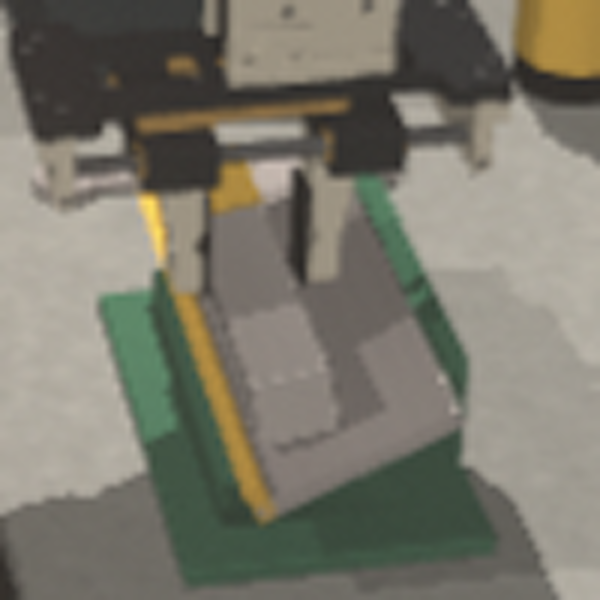

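The bar is tilting onto the plate between the fingers. I'll keep opening.

Call:
jog_arm([
  {"x": 0,"y": 0.1,"z": 0,"roll": 0},
  {"x": 0,"y": 0,"z": 0,"roll": 0},
], gripper=4.0)

```text
clock: 11.55
tool_pos: [0.6115, -0.2001, 0.0805]
orientation: [180.0, 0.0, -89.3]
force: [-1.2, 0.2, -1.9]
opening: 0.0402
```

Call:
jog_arm([
  {"x": 0,"y": 0.1,"z": 0,"roll": 0},
  {"x": 0,"y": 0,"z": 0,"roll": 0},
], gripper=4.2)

```text
clock: 11.75
tool_pos: [0.6104, -0.2001, 0.0805]
orientation: [180.0, 0.0, -89.3]
force: [-1.9, 0.1, -0.9]
opening: 0.042
```

Call:
jog_arm([
  {"x": 0,"y": 0.1,"z": 0,"roll": 0},
  {"x": 0,"y": 0,"z": 0,"roll": 0},
  {"x": 0,"y": 0,"z": 0,"roll": 0},
], gripper=4.4)

```text
clock: 12.05
tool_pos: [0.6107, -0.2002, 0.0812]
orientation: [-179.9, -0.0, -89.2]
force: [0.0, 0.7, -0.7]
opening: 0.0441
```

```bash
python3 side.py s7
```

```text
{'clock': np.float64(12.05), 'tool_pos': array([ 0.6107, -0.2002,  0.0812]), 'orientation': array([-1.798937e+02, -1.940000e-02, -8.923630e+01]), 'force': array([ 0.0185,  0.7098, -0.695 ]), 'opening': np.float64(0.0441)}
```

View pics/s7.png

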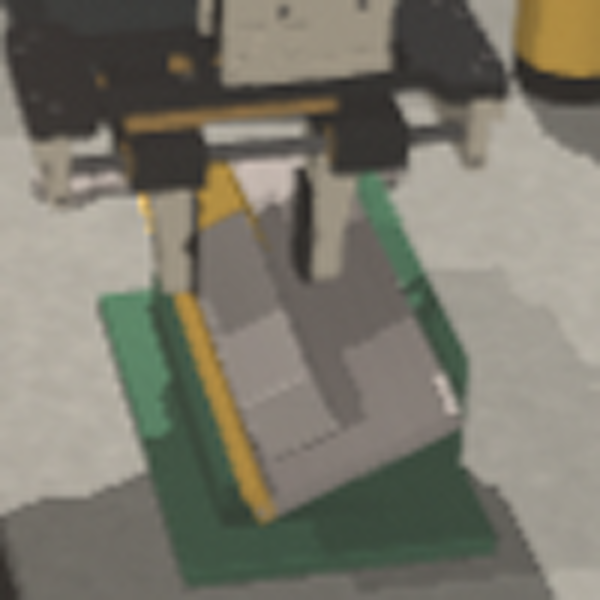

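The bar is now flat and seems to be against the lip. I'll nudge it with the uphill finger to confirm it's seated.

Call:
jog_arm([
  {"x": 0,"y": 0.3,"z": 0,"roll": 0},
  {"x": 0,"y": 0.3,"z": 0,"roll": 0},
  {"x": 0,"y": 0.3,"z": 0,"roll": 0},
  {"x": 0,"y": 0.1,"z": 0,"roll": 0},
  {"x": 0,"y": 0,"z": 0,"roll": 0},
])

```text
clock: 12.6
tool_pos: [0.5995, -0.2003, 0.0807]
orientation: [-180.0, -0.0, -89.3]
force: [0.0, 0.2, -0.0]
opening: 0.0441
```

Call:
jog_arm([
  {"x": 0,"y": 0.1,"z": 0,"roll": 0},
  {"x": 0,"y": 0.1,"z": 0,"roll": 0},
  {"x": 0,"y": 0,"z": 0,"roll": 0},
])

```text
clock: 12.9
tool_pos: [0.5977, -0.2003, 0.0805]
orientation: [180.0, 0.0, -89.3]
force: [0.3, 0.2, -0.4]
opening: 0.0441
```

Call:
jog_arm([
  {"x": 0,"y": 0.1,"z": 0,"roll": 0},
  {"x": 0,"y": 0,"z": 0,"roll": 0},
])

```text
clock: 13.1
tool_pos: [0.5966, -0.2003, 0.0805]
orientation: [180.0, 0.0, -89.3]
force: [0.2, -0.2, 1.0]
opening: 0.0442
```

Call:
jog_arm([
  {"x": 0,"y": 0.1,"z": 0,"roll": 0},
  {"x": 0,"y": 0,"z": 0,"roll": 0},
])

```text
clock: 13.3
tool_pos: [0.596, -0.2003, 0.0807]
orientation: [-180.0, -0.0, -89.2]
force: [1.5, 0.1, 0.8]
opening: 0.0444
```

Call:
jog_arm([
  {"x": 0,"y": 0.1,"z": 0,"roll": 0},
  {"x": 0,"y": 0,"z": 0,"roll": 0},
])

```text
clock: 13.5
tool_pos: [0.5955, -0.2003, 0.081]
orientation: [-179.9, -0.0, -89.2]
force: [3.3, -0.5, 0.0]
opening: 0.0439
```

Rigid resistance at 3 N, so the bar is against the lip. I'll back off, lift and look.

Call:
jog_arm([
  {"x": 0,"y": -0.3,"z": 0,"roll": 0},
  {"x": 0,"y": -0.2,"z": 0,"roll": 0},
  {"x": 0,"y": 0,"z": -1,"roll": 0},
  {"x": 0,"y": 0,"z": -2,"roll": 0},
  {"x": 0,"y": 0,"z": -3,"roll": 0},
  {"x": 0,"y": 0,"z": -4,"roll": 0},
  {"x": -4,"y": 0,"z": -3,"roll": 0},
  {"x": -4,"y": 0,"z": -2,"roll": 0},
  {"x": -4,"y": 0,"z": 0,"roll": 0},
  {"x": -4,"y": 0,"z": 0,"roll": 0},
  {"x": -4,"y": 0,"z": 0,"roll": 0},
  {"x": 0,"y": 0,"z": 0,"roll": 0},
])

```text
clock: 14.7
tool_pos: [0.5969, 0.0035, 0.2315]
orientation: [-180.0, 0.0, -89.0]
force: [0.4, -0.7, -0.7]
opening: 0.044
```

```bash
python3 side.py s8
python3 - <<'E'
from h import *
import pickle
o=ctrl.get_obs()
s=wristpose(ctrl.snapshot('wrist'),o); save(s,'w8'); pickle.dump(s,open('w8.pkl','wb'))
T=R.from_euler('z',.8,degrees=True).as_matrix()@R.from_euler('y',-25,degrees=True).as_matrix()
for l in [(-.037,.085,.032),(-.005,.085,.032),(-.005,-.085,.032),(-.037,-.085,.032)]: print(proj(s,T@l+[.632,-.2,.065]).round(1))
E
```

```text
{'clock': np.float64(14.7), 'tool_pos': array([0.5969, 0.0035, 0.2315]), 'orientation': array([-1.799609e+02,  4.060000e-02, -8.904220e+01]), 'force': array([ 0.4019, -0.727 , -0.6677]), 'opening': np.float64(0.044)}
[333.   87.3]
[296.9  84.7]
[ 293.5 -199.2]
[ 336.9 -180.8]
```

View pics/s8.png

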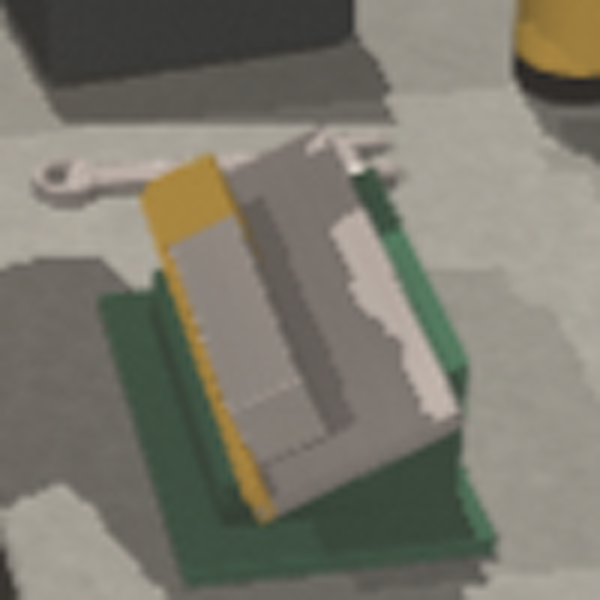

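View pics/w8.png

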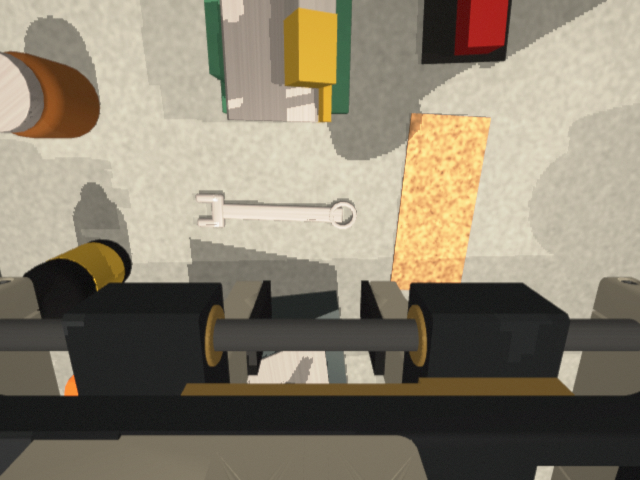

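The bar is flat and against the lip, with corners within 3 px of prediction. Next is the knob: I'll push the pointer end with the closed fingers from behind. First I'll compute the path.

```bash
cat > knob.py <<'E'
from h import *
w=.12872; o=np.array([.63361,.20365,.09867])
K=R.from_euler('z',w).as_matrix()@R.from_euler('y',-30,degrees=True).as_matrix()
def pose(th,gap=0,r=.024,dz=.016):
    f=th-1.047; b=np.array([np.cos(f),-np.sin(f),0]); t=np.array([-np.sin(f),-np.cos(f),0]); n=np.array([0,0,1.])
    bw=K@b; yaw=np.arctan2(bw[1],bw[0])-np.pi
    ex=np.array([np.cos(yaw),np.sin(yaw),0]); ey=np.array([np.sin(yaw),-np.cos(yaw),0])
    # ey points along -t side (yaw flipped) 
    top=[o+K@(rr*b-.008*t+.043*n) for rr in (r-.0095,r,r+.0095)]
    zt=top[1][2]-dz
    low=[o+K@(rr*b-.008*t+.025*n) for rr in (r-.0095,r,r+.0095)]
    my=max(p@ey for p in top+low)+.021+gap
    cx=top[1]@ex
    P=cx*ex+my*ey; P[2]=zt
    # clearance of block corners over face/disc
    cl=min(((P+sx*.0095*ex+sy*.021*ey-o)@K[:,2]) for sx in(-1,1) for sy in(-1,1))
    return P,np.degrees(yaw),cl
if __name__=='__main__':
    ob=ctrl.get_obs(); p=ob['tool_pos']; y=ob['orientation'][2]
    W=[pose(0,.025)]+[pose(a) for a in (0,.14,.28,.42,.56,.7,.84,.98,1.12,1.257)]
    for P,yaw,cl in W:
        d=P-p; a=np.radians(y); ex=np.array([np.cos(a),np.sin(a),0]); ey=np.array([np.sin(a),-np.cos(a),0])
        dy=(yaw-y+180)%360-180
        print(P.round(4),round(yaw,1),'clear',round(cl*1e3,1),'| x %.2f y %.2f z %.2f roll %.3f'%(d@ex*100,d@ey*100,-d[2]*100,-np.radians(dy)))
        p,y=P,yaw
E
python3 knob.py
```

```text
[0.57   0.2412 0.1224] -109.2 clear 38.2 | x -24.09 y 2.33 z 10.87 roll 0.350
[0.5936 0.2329 0.1224] -109.2 clear 27.0 | x 0.00 y -2.50 z -0.00 roll -0.000
[0.5978 0.2349 0.1242] -116.7 clear 26.5 | x -0.32 y -0.32 z -0.17 roll 0.132
[0.6022 0.2363 0.1258] -124.6 clear 26.0 | x -0.33 y -0.33 z -0.16 roll 0.137
[0.6069 0.2372 0.1273] -132.7 clear 25.5 | x -0.33 y -0.34 z -0.15 roll 0.142
[0.6118 0.2373 0.1286] -141.2 clear 25.1 | x -0.35 y -0.35 z -0.14 roll 0.148
[0.6168 0.2368 0.1298] -150.0 clear 24.8 | x -0.36 y -0.36 z -0.12 roll 0.153
[0.6219 0.2356 0.1308] -159.0 clear 24.5 | x -0.38 y -0.36 z -0.10 roll 0.158
[0.6269 0.2336 0.1316] -168.2 clear 24.4 | x -0.39 y -0.37 z -0.08 roll 0.161
[0.6316 0.2315 0.1322] -177.5 clear 22.6 | x -0.42 y -0.30 z -0.06 roll 0.162
[0.6361 0.2295 0.1325] -186.5 clear 19.3 | x -0.44 y -0.22 z -0.03 roll 0.157
```

Call:
jog_arm([
  {"x": -4,"y": 0.4,"z": 0,"roll": 0},
  {"x": -4,"y": 0.4,"z": 0,"roll": 0},
  {"x": -4,"y": 0.4,"z": 0,"roll": 0},
  {"x": -4,"y": 0.4,"z": 0,"roll": 0},
  {"x": -4,"y": 0.4,"z": 0,"roll": 0},
  {"x": -4.1,"y": 0.3,"z": 0,"roll": 0},
  {"x": 0,"y": 0,"z": 0,"roll": 0.12},
  {"x": 0,"y": 0,"z": 0,"roll": 0.12},
  {"x": 0,"y": 0,"z": 0,"roll": 0.11},
  {"x": 0,"y": 0,"z": 3,"roll": 0},
  {"x": 0,"y": 0,"z": 0,"roll": 0},
  {"x": 0,"y": 0,"z": 0,"roll": 0},
], gripper=0)

```text
clock: 16.0
tool_pos: [0.5712, 0.2392, 0.2007]
orientation: [180.0, -0.1, -109.3]
force: [-0.0, 0.3, 0.2]
opening: 0.0003
```

```bash
python3 knob.py | head -2
python3 - <<'E'
from h import *
from knob import o as oo,K
import pickle
o=ctrl.get_obs(); print(o['opening'],o['orientation'])
s=wristpose(ctrl.snapshot('wrist'),o); save(s,'w9')
for f in (-1.047,-.628,-.209,.209,.628,1.047): print(proj(s,oo+K@[.058*np.cos(f),-.058*np.sin(f),0]).round(1))
print('ptr',proj(s,oo+K@[.034*np.cos(-1.047),.034*np.sin(1.047),.043]).round(1))
E
```

```text
[0.57   0.2412 0.1224] -109.2 clear 38.2 | x -0.15 y 0.17 z 7.82 roll -0.002
[0.5936 0.2329 0.1224] -109.2 clear 27.0 | x 0.00 y -2.50 z -0.00 roll -0.000
0.00029472262385000266 [ 1.79970724e+02 -9.74083399e-02 -1.09342050e+02]
[223.7 300.8]
[191.5 297. ]
[162.5 279.7]
[143.2 251.1]
[138.5 216.7]
[149.9 184.1]
ptr [237.  276.3]
```

View pics/w9.png

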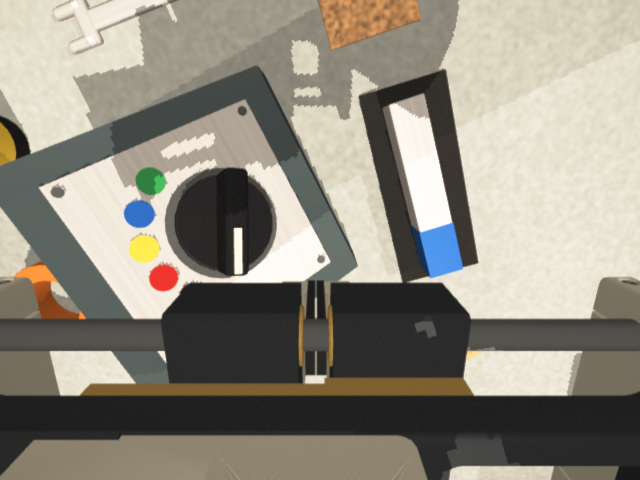

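The dots and pointer match my model within about 4 px. I'll descend beside the knob and approach the bar.

Call:
jog_arm([
  {"x": -0.15,"y": 0.15,"z": 3,"roll": 0},
  {"x": 0,"y": 0,"z": 3,"roll": 0},
  {"x": 0,"y": 0,"z": 1.8,"roll": 0},
  {"x": 0,"y": 0,"z": 0,"roll": 0},
  {"x": 0,"y": -0.6,"z": 0,"roll": 0},
  {"x": 0,"y": -0.6,"z": 0,"roll": 0},
  {"x": 0,"y": -0.6,"z": 0,"roll": 0},
  {"x": 0,"y": -0.4,"z": 0,"roll": 0},
  {"x": 0,"y": 0,"z": 0,"roll": 0},
  {"x": 0,"y": 0,"z": 0,"roll": 0},
])

```text
clock: 17.05
tool_pos: [0.591, 0.2349, 0.1227]
orientation: [-180.0, 0.0, -109.3]
force: [0.4, 0.1, 0.3]
opening: 0.0007
```

Run:
```python
from h import *
o=ctrl.get_obs(); print(o['tool_pos'],o['orientation'],o['force'])
s=ctrl.snapshot('side'); im=cv2.cvtColor(s['image'],cv2.COLOR_RGB2BGR)
cv2.imwrite('pics/s10.png',cv2.resize(im[130:250,280:400],None,fx=5,fy=5,interpolation=cv2.INTER_CUBIC))
s=ctrl.snapshot('wrist'); save(s,'w10')
```

```text
[0.59097373 0.23487655 0.12265223] [-1.79999359e+02  5.74742434e-03 -1.09331556e+02] [0.38589467 0.06644676 0.30531428]
```

View pics/s10.png

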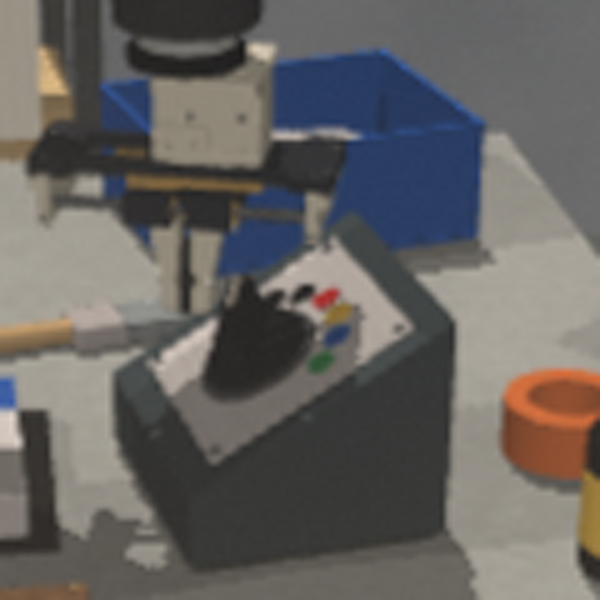

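View pics/w10.png

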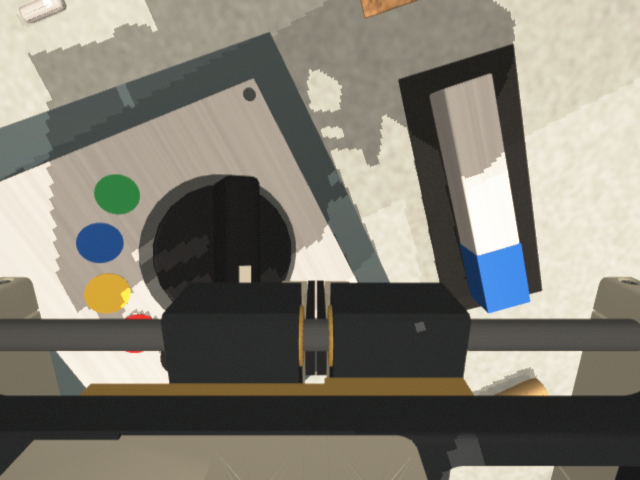

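Fingers are beside the pointer arm with no contact yet. I'll sweep the arc in two parts.

Call:
jog_arm([
  {"x": 0,"y": -0.3,"z": 0,"roll": 0},
  {"x": -0.32,"y": -0.32,"z": -0.17,"roll": 0.132},
  {"x": 0,"y": 0,"z": 0,"roll": 0},
  {"x": -0.33,"y": -0.33,"z": -0.16,"roll": 0.137},
  {"x": 0,"y": 0,"z": 0,"roll": 0},
  {"x": -0.33,"y": -0.34,"z": -0.15,"roll": 0.142},
  {"x": 0,"y": 0,"z": 0,"roll": 0},
  {"x": -0.35,"y": -0.35,"z": -0.14,"roll": 0.148},
  {"x": 0,"y": 0,"z": 0,"roll": 0},
  {"x": 0,"y": 0,"z": 0,"roll": 0},
])

```text
clock: 18.15
tool_pos: [0.6116, 0.2383, 0.1286]
orientation: [180.0, -0.0, -140.9]
force: [0.6, 0.3, -0.4]
opening: 0.0003
```

```bash
cat > ks.py <<'E'
from h import *
import sys
o=ctrl.get_obs(); print(o['clock'],o['tool_pos'].round(4),o['orientation'].round(1),o['force'].round(1))
s=ctrl.snapshot('side'); im=cv2.cvtColor(s['image'],cv2.COLOR_RGB2BGR)
a=cv2.resize(im[150:230,300:380],None,fx=5,fy=5,interpolation=cv2.INTER_CUBIC)
s=ctrl.snapshot('wrist'); b=cv2.cvtColor(s['image'],cv2.COLOR_RGB2BGR)[:400,:400]
cv2.imwrite('pics/%s.png'%sys.argv[1],np.hstack([a,b]))
E
python3 ks.py k1
```

```text
18.15 [0.6116 0.2383 0.1286] [ 180.    -0.  -140.9] [ 0.6  0.3 -0.4]
```

View pics/k1.png

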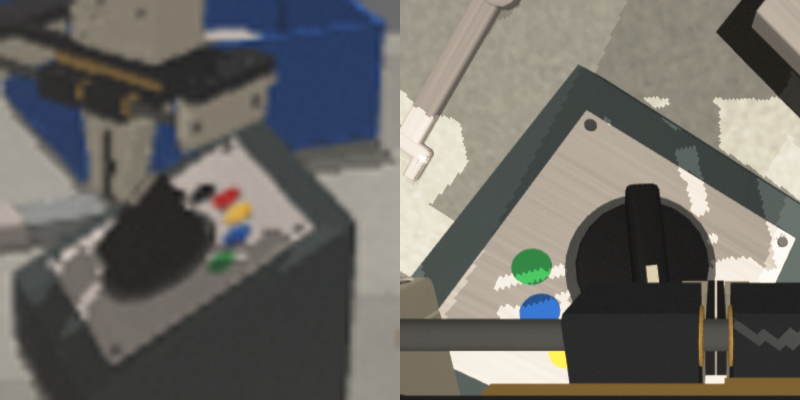

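The pointer has followed to about the second dot. Continuing.

Call:
jog_arm([
  {"x": -0.18,"y": -0.18,"z": -0.06,"roll": 0.077},
  {"x": -0.18,"y": -0.18,"z": -0.06,"roll": 0.077},
  {"x": -0.19,"y": -0.18,"z": -0.05,"roll": 0.079},
  {"x": -0.19,"y": -0.18,"z": -0.05,"roll": 0.079},
  {"x": -0.2,"y": -0.18,"z": -0.04,"roll": 0.08},
  {"x": -0.2,"y": -0.19,"z": -0.04,"roll": 0.08},
  {"x": -0.21,"y": -0.15,"z": -0.03,"roll": 0.081},
  {"x": -0.21,"y": -0.15,"z": -0.03,"roll": 0.081},
  {"x": 0,"y": 0,"z": 0,"roll": 0},
  {"x": 0,"y": 0,"z": 0,"roll": 0},
])

```text
clock: 19.25
tool_pos: [0.6313, 0.2318, 0.1324]
orientation: [180.0, 0.0, -177.4]
force: [-0.5, 1.6, 0.4]
opening: 0.0003
```

```bash
python3 ks.py k2
```

```text
19.25 [0.6313 0.2318 0.1324] [ 180.     0.  -177.4] [-0.5  1.6  0.4]
```

View pics/k2.png

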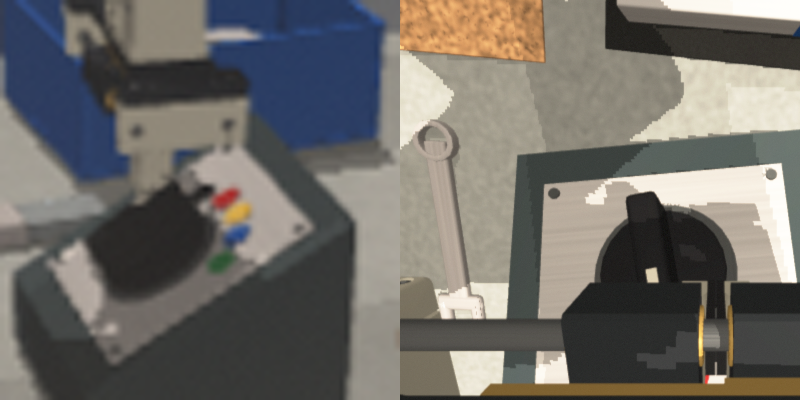

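The knob lags the finger slightly and is around red. I'll continue to the yellow angle.

Call:
jog_arm([
  {"x": -0.22,"y": -0.11,"z": -0.02,"roll": 0.078},
  {"x": -0.22,"y": -0.11,"z": -0.01,"roll": 0.078},
  {"x": 0,"y": -0.15,"z": 0,"roll": 0},
  {"x": 0,"y": 0,"z": 0,"roll": 0},
  {"x": 0,"y": 0,"z": 0,"roll": 0},
])

```text
clock: 19.85
tool_pos: [0.6356, 0.2279, 0.1326]
orientation: [-180.0, -0.0, 173.5]
force: [-0.3, 1.4, 0.2]
opening: 0.0003
```

```bash
python3 ks.py k3
```

```text
19.85 [0.6356 0.2279 0.1326] [-180.    -0.   173.5] [-0.3  1.4  0.2]
```

View pics/k3.png

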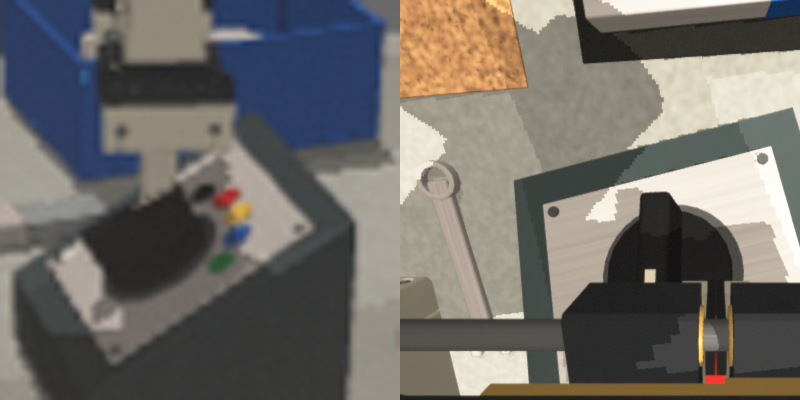

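It looks about 12° past uphill, which is yellow. I'll back off and look clearly.

Call:
jog_arm([
  {"x": 0,"y": 0.7,"z": 0,"roll": 0},
  {"x": 0,"y": 0.8,"z": 0,"roll": 0},
  {"x": 0,"y": 0,"z": -2,"roll": 0},
  {"x": 0,"y": 0,"z": -3,"roll": 0},
  {"x": 0,"y": 0,"z": -4,"roll": 0},
  {"x": -3,"y": -1,"z": -3,"roll": 0},
  {"x": -4,"y": -1,"z": 0,"roll": 0},
  {"x": -4,"y": -1,"z": 0,"roll": 0},
  {"x": 0,"y": 0,"z": 0,"roll": 0},
  {"x": 0,"y": 0,"z": 0,"roll": 0},
])

```text
clock: 20.95
tool_pos: [0.7437, 0.2004, 0.251]
orientation: [-179.9, -0.1, 173.3]
force: [-1.0, 0.9, -0.2]
opening: 0.0005
```

Run:
```python
from h import *
from knob import o as oo,K
o=ctrl.get_obs(); print(o['clock'],o['tool_pos'],o['orientation'])
s=wristpose(ctrl.snapshot('wrist'),o); save(s,'w11')
for n,t in [('red',.838),('mid',1.047),('yel',1.257),('blue',1.676)]:
    f=t-1.047; d=np.array([np.cos(f),-np.sin(f),0])
    print(n,'dot',proj(s,oo+K@(.058*d)).round(1),'tip',proj(s,oo+K@(.036*d+[0,0,.043])).round(1),'ctr',proj(s,oo+K@[0,0,.043]).round(1),'tail',proj(s,oo+K@(-.036*d+[0,0,.043])).round(1))
```

```text
20.95 [0.74371765 0.20039794 0.25102055] [-1.79948075e+02 -9.33175214e-02  1.73347554e+02]
red dot [334.3 154.2] tip [316.4  98.8] ctr [295.7  59.5] tail [276.5  23.1]
mid dot [319.8 159.4] tip [306.  102.6] ctr [295.7  59.5] tail [286.1  19.4]
yel dot [304.6 161.8] tip [295.2 104.5] ctr [295.7  59.5] tail [296.2  17.4]
blue dot [275.6 157.7] tip [274.4 102.1] ctr [295.7  59.5] tail [316.   18.8]
```

View pics/w11.png

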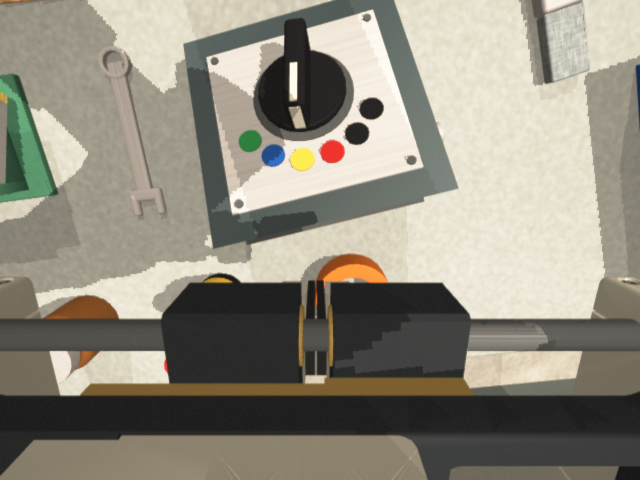

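The pointer tip is at (293,101) against (295,104) predicted for yellow, so it has clicked in. For the final check I'll compare the top view with the first one.

```bash
python3 - <<'E'
from h import *
s=ctrl.snapshot('top'); im=cv2.cvtColor(s['image'],cv2.COLOR_RGB2BGR)
T=R.from_euler('z',.8,degrees=True).as_matrix()@R.from_euler('y',-25,degrees=True).as_matrix()
for l in [(-.037,.085,.032),(-.005,.085,.032),(-.005,-.085,.032),(-.037,-.085,.032)]: print(((proj(s,T@l+[.632,-.2,.065])-[185,170]+.5)*3).round(1))
cv2.imwrite('pics/t12.png',cv2.resize(im[170:310,185:445],None,fx=3,fy=3,interpolation=cv2.INTER_CUBIC))
E
python3 side.py s12
```

```text
[519.1 183.3]
[518.9 149.4]
[709.2 142.6]
[707.8 176.5]
{'clock': np.float64(21.05), 'tool_pos': array([0.7428, 0.2011, 0.2524]), 'orientation': array([-1.799875e+02, -2.270000e-02,  1.734345e+02]), 'force': array([ 0.1208, -0.0457, -0.294 ]), 'opening': np.float64(0.0007)}
```

View pics/t12.png

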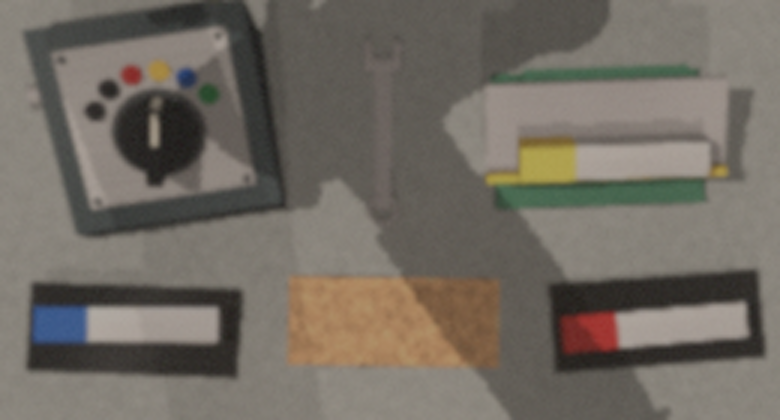

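View pics/s12.png

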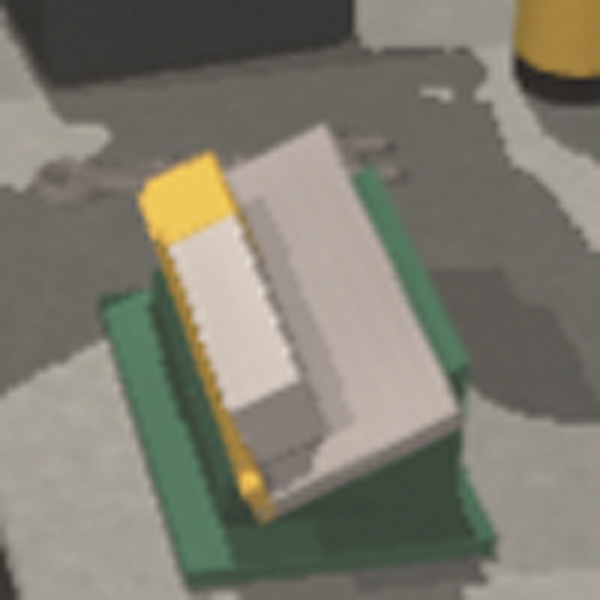

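The top view shows the bar on the plate within 1 px of prediction, parallel to the lip. The knob points at yellow, and the other bars and the wrench haven't moved. Handing in.

Run:
```python
from h import *
print(ctrl.close_job()); print(ctrl.get_obs()['clock'])
```

```text
the job is handed in; nothing more can be done
None
the job is handed in; nothing more can be done
```

The job is done and handed in at about 21 s of the 56 s allowed. The bar on the cork mat was the yellow-ended one, so I laid that on the loading rest and set the selector to the yellow dot.

- **Bar:** I lowered it until it touched the plate, then opened the fingers in small steps so it tipped down gently. I nudged it against the lip until it resisted at about 3 N, then let go. In the last top view its corners were within about 1 px of where a bar flat on the plate, against the lip and central should be. The side view agreed.
- **Selector:** I pushed the pointer end round with the closed fingers, from the first black dot. After backing off, the pointer was within about 4 px of its predicted yellow position.
- **Left in place:** The red and blue bars and the wrench look unmoved in the last top view. The hammer and brush were outside that cropped view, so I didn't check them again, but the arm never went down near them.
- **Problems:** My first moves were refused because each row needed all four values, and nothing moved. No check failed or disagreed. The highest force I saw reported was about 8 N, at the grasp.

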